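# Proof-pull a lens clamp's draw bow with a spring gauge

### The arm

A 7-joint arm with a two-finger parallel gripper is mounted at the origin on a cart in front of the work surface, level with it; the furniture and walls round the work are solid. World frame = base frame: x ahead of the robot, y to its left, z up, the work surface at z = 0. Lengths are in m, angles in rad, forces in N, time in s.
With the tool pointing down it reaches from about 0.4 to 0.875 m from the base axis. Payload 19.3 kg.
Tool frame: the origin (TCP) lies midway between the tips of the shut fingers; the grasp point (between the pads) lies 19 mm behind it; z points along the fingers, y is the line along which they close (so a half turn about z gives the same grasp; the last joint's range is limited). The gripper opens to 85 mm and grips with 20 to 120 N. Pads are 22 mm wide; open, the fingers measure 114 mm over their backs; the gripper's body (76 mm by 85 mm) begins 54 mm behind the grasp point. The pads swing forward as they close: fully open they stand 13 mm farther back than shut.
Start: joints at [1.188, 0.521, -0.036, 1.599, 0.021, 1.021, -0.113], TCP at [0.192, -0.595, 0.231] pointing down, gripper open.
Joint ranges: [-2.91, 2.91], [-0.3, 2.13], [-1.5, 1.42], [0.17, 2.43], [-1.26, 4.41], [0.16, 1.93], [-2.52, 2.52]. Speed limits (rad/s): [1.89, 1.89, 2.39, 2.39, 3.01, 3.01, 3.01].

### API

Orientations are given as [roll, pitch, yaw] about the fixed x, y, z axes, in that order (R = Rz(yaw) Ry(pitch) Rx(roll)).
In Python, from workcell import bot gives the robot as it stands.
- The arm moves only by the tool move_arm, never from a script. Its argument "moves" is a list that holds one entry, the list of rows, each a list of 7 numbers: the opening, from 0 (shut) to 1 (fully open), then the shift along the tool's x, y, z in units of 1000 mm (1.0 is 1000 mm), then the turn, a rotation vector about the tool's x, y, z in units of 2 pi rad (1.0 is 2 pi rad). A call has 1 to 5 rows; each row is the pose to reach, as a shift and turn from the pose commanded when the call began, along the tool's axes at that moment, turning the shorter way round; what a row does not reach only later rows make up. A row lasts 1/10 s, in which the tool goes at most 50 mm and 8.59 degrees, less where a joint would pass 70% of its speed; a pose out of reach is approached as far as the arm can. A call with a number of a shift or a turn outside -1 to 1 is refused whole. A call with a gripper value outside its range is refused whole. The fingers move at their own pace and stop on an object; "force" is the grip in N (left out, the last holds). Time passes only in rows, so rows that repeat a pose let the fingers close. It gives the time, the measured TCP pose, the force, the opening and the grip force at its end, in the units of the state.
- bot.observe(): the state, without advancing time (a new reading comes with each control period).
- bot.grab_frame(name): name is "side" or "top"; returns the picture (400x640x3 uint8, red, green, blue); there is no depth.
- bot.camera_params(name): a dict with "vertical_fov" (degrees; the focal length in pixels is half the picture's height over the tangent of half this angle, whatever the lens; pixels are square), "cx", "cy" (the principal point, pixels), "D" ([k1, k2, p1, p2, k3] as OpenCV has them; the pictures are not rectified), "R" (3x3) and "t" (3): a world point X has camera coordinates R X + t. Camera axes: x right, y down, z forward; pixel columns grow to the right and rows downward; lengths in m; the calibration is good to about 2 mm. A picture is of the moment at which its call begins. camera_params takes no time and is no camera call.
- bot.job_done(): hands the job in; it is judged then, once.
The state is a dict: "clock": time; "qpos": joint angles; "qd": joint speeds; "joint_efforts": joint torques, N m; "position": TCP position; "tool_rot": TCP orientation; "force": force on the tool from outside, world axes, zero at the start; "moment": the same for the moment, N m; "grip_width": finger opening in m; "finger_force": force on a finger pad.
Only numpy, scipy, OpenCV 4.12 (cv2) and the standard library are available. Lean on these libraries where they do the work, as an engineer would, in place of code of your own. Each camera call takes 0.05 s, during which the arm holds its last target. There are 200 camera calls.

### The job

Check the lens clamp with the hand spring gauge: pick the gauge up, drop its hook over the crossbar of the clamp's bow, draw the bow out to its stop and keep pulling until the gauge's index stands inside the broad mark of its scale, and hold it there steadily for a good second. Never pull the index past the end of the scale; then ease the pull off gently, without letting the gauge snap back, unhook it and leave the bow drawn out. Lay the gauge down flat, scale up, on the open worktop, a hand's breadth clear of the clamp, and do not disturb the other things on the table.

Things in the scene. Friction and masses are not known exactly. Their poses are not given: they have to be found in the camera images.
- clamp: the lens clamp: a grey block bolted to the worktop on a dark steel foot 78 x 104 x 10 mm; block 66 (x) x 84 (y) x 76 mm tall. Origin on the worktop under its centre; z up; its -x side (block face 31 mm from the origin) carries the bow
- bow_bar (a point): middle of the bow's crossbar. The bow is a U of 8 mm round steel: two arms 52 mm apart between centres leave the block's -x face, joined by the crossbar along the clamp's y, centre 60 mm above the worktop, 70 to 94 mm from the clamp's origin at the start. It slides out along the clamp's -x with 1 to 2 N of drag to a hidden hard stop, 6 to 20 mm farther out; stays where it is left
- gauge: hand spring gauge (loose, about 0.2 kg): grey case 100 (x) x 26 (y) x 34 mm tall, origin under the case's centre, x towards its hook, z up through the white scale on top. Grip it across y, x from -25 to 0 mm. Wire eye at the rear. Scale on the case top from x = 0 to 35 mm, a tick every 5 mm, and one broad dark mark 6 mm wide centred at x = 25 mm
- gauge_slide (a joint): how far the gauge's sprung slide is pulled out of the case, m, along the gauge's x; a thin steel crosspiece on the slide is the index and stands at x = this value on the scale. 0 home (spring holds it home with 1 N), 0.025 centre of the broad mark (about 7.5 N; 260 N per m), 0.035 end of the scale
- gauge_hook (a point): hook face that bears on the bar. The slide is an 8 mm round rod, axis 27 mm above the gauge's underside, leaving the case front (x = 50 mm) and ending in a plate that hangs down, 14 mm wide, x = 78 to 84 mm when home, 31 down to 4 mm above the underside. This point: x = 78 mm, 14 mm up, on the plate's side towards the case. The bar goes in the 28 mm gap between case and plate, under the rod
- lens_tray_a: bystander: a small open blue lens box, 35 x 58 x 24 mm; origin under its centre. Leave it where it is
- lens_tray_b: bystander: a second small open blue lens box, 35 x 58 x 24 mm; origin under its centre. Leave it where it is
- rubber_cup: bystander: a black cup, 70 x 73 mm, 58 mm tall; origin under its centre. Leave it where it is
- lens_chuck: bystander: a dark red-brown spool-shaped lens block, 24 mm across, 18 mm tall; origin under its centre. Leave it where it is
- roll: bystander: a roll of pads, 64 mm across, 22 mm tall; origin under its centre. Leave it where it is
- pliers: bystander: a pair of pliers lying flat, 136 x 36 x 11 mm; origin under its centre. Leave it where it is

How it is judged:
By the outcome, as a careful person would: the job done as asked, in the order asked, and still so for the second after the job is handed in, with the robot touching nothing.
It also fails if it takes over 54 s, if anything falls off the work surface, if the arm or the gripper's body presses on something with over 40 N, if the wrist force passes 120 N, or if a joint passes its speed limit or range.

## Working session

There is one attempt and no reset: what is moved stays moved. The work goes in short steps, Python scripts to look and compute and a tool call to move; the robot and the scene stay as the last step left them, time stands still between calls to the robot, and variables do not carry over. Pictures are saved under pics/ and viewed, at most 12 in all, crops included, and the job is handed in when it is done.

Besides the shell and the picture viewer there is one more tool, called after "Call:" in YAML: its name, and indented under it one key for each argument. move_arm: Moves the arm, as the interface text tells. Shifts and turns lie within -1 to 1; 1 stands for 1000 mm of shift or 2 pi rad of turn. Its arguments: {"type":"object","properties":{"moves":{"type":"array"},"force":{"type":"number"}},"required":["moves"]}

```bash
mkdir -p pics
cat > h.py <<'E'
import numpy as np, cv2
from workcell import bot
from scipy.spatial.transform import Rotation as Ro
def K(n):
    p=bot.camera_params(n); f=200/np.tan(np.radians(p["vertical_fov"]/2))
    return np.array([[f,0,p["cx"]],[0,f,p["cy"]],[0,0,1]]),np.array(p["D"],float),np.array(p["R"]),np.array(p["t"])
def ray(n,uv):
    k,D,R,t=K(n); q=cv2.undistortPoints(np.array(uv,float).reshape(-1,1,2),k,D).reshape(-1,2)
    d=np.c_[q,np.ones(len(q))]@R; return -R.T@t,d
def onz(n,uv,z):
    c,d=ray(n,uv); return c+d*((z-c[2])/d[:,2])[:,None]
def proj(n,X):
    k,D,R,t=K(n); return cv2.projectPoints(np.array(X,float).reshape(-1,1,3),cv2.Rodrigues(R)[0],t,k,D)[0].reshape(-1,2)
def snap(n,f):
    im=bot.grab_frame(n)[:,:,::-1].copy(); cv2.imwrite('pics/'+f,im); return im
E
python3 - <<'E'
from h import *
snap('side','s0.png');snap('top','t0.png')
for n in('side','top'):
    k,D,R,t=K(n);print(n,k[0,0],D,-R.T@t,R.round(2).tolist())
s=bot.observe();print(s)
E
```

```text
side 383.2886982228381 [0.01119799 0.         0.         0.         0.        ] [ 0.43518547 -0.93434698  0.86760391] [[1.0, -0.09, -0.0], [-0.06, -0.66, -0.75], [0.07, 0.75, -0.66]]
top 425.54915056703055 [-0.07540413  0.          0.          0.          0.        ] [ 0.40849314 -0.02682436  1.61497869] [[-0.02, -1.0, 0.01], [-1.0, 0.02, -0.08], [0.08, -0.01, -1.0]]
{'clock': 0.1, 'qpos': array([ 1.18781501,  0.52199379, -0.03635451,  1.59990111,  0.02122203,
        1.02111327, -0.11277779]), 'qd': array([-0.00070389,  0.00115375,  0.0026035 , -0.00191015, -0.00013268,
        0.00097726, -0.00043165]), 'joint_efforts': array([ 6.50715912e-03, -9.28508091e+01,  1.98521890e+00, -3.70541704e+01,
        1.82050082e-02,  5.38768043e-03, -5.71914177e-05]), 'position': array([ 0.19220709, -0.59441187,  0.23077632]), 'tool_rot': array([-3.14056571e+00,  7.63806053e-05,  3.12826684e-01]), 'force': array([0.98174631, 0.54443859, 0.08267009]), 'moment': array([-0.03177932, -0.00103803,  0.0083821 ]), 'finger_force': 0.0, 'grip_width': 0.08542716457849915}
```

View pics/s0.png

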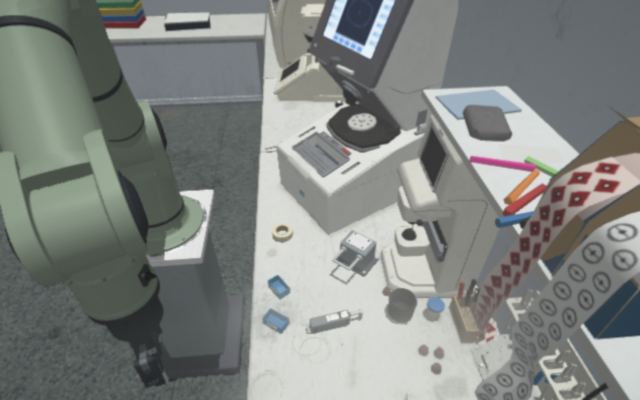

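View pics/t0.png

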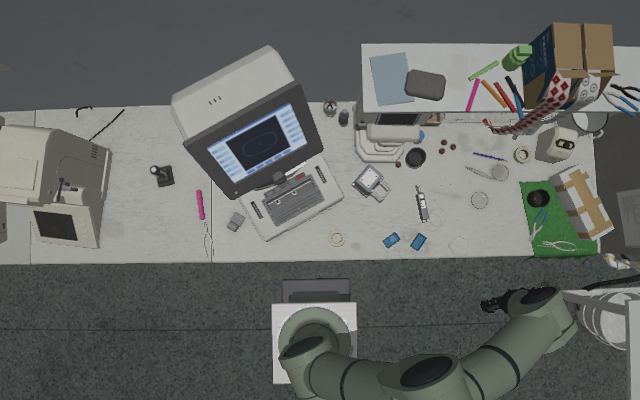

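Side view: gauge near (333,320) and clamp near (355,250), bow toward (343,272). Top view: gauge near (422,203), clamp near (372,181). I'll enlarge both.

Run:
```python
from h import *
a=cv2.imread('pics/s0.png')[215:345,255:425];b=cv2.imread('pics/t0.png')[155:255,340:470]
a=cv2.resize(a,None,fx=4,fy=4,interpolation=cv2.INTER_CUBIC)
b=cv2.resize(b,None,fx=6,fy=6,interpolation=cv2.INTER_CUBIC)
cv2.imwrite('pics/s0c.png',a);cv2.imwrite('pics/t0c.png',b)
```

```text
(no output)
```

View pics/s0c.png

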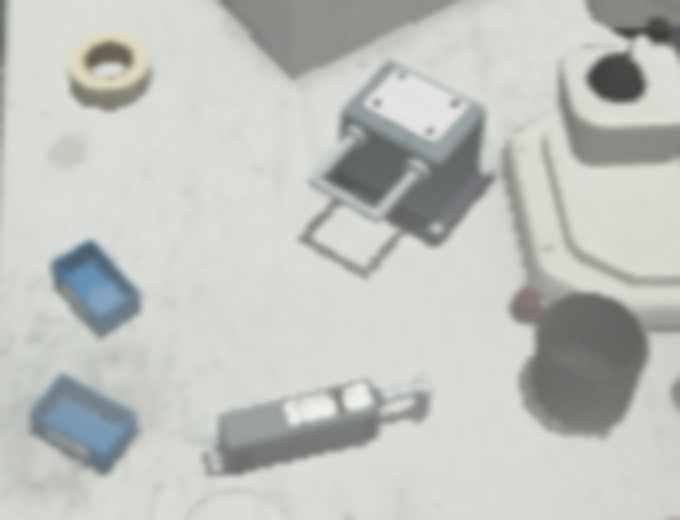

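View pics/t0c.png

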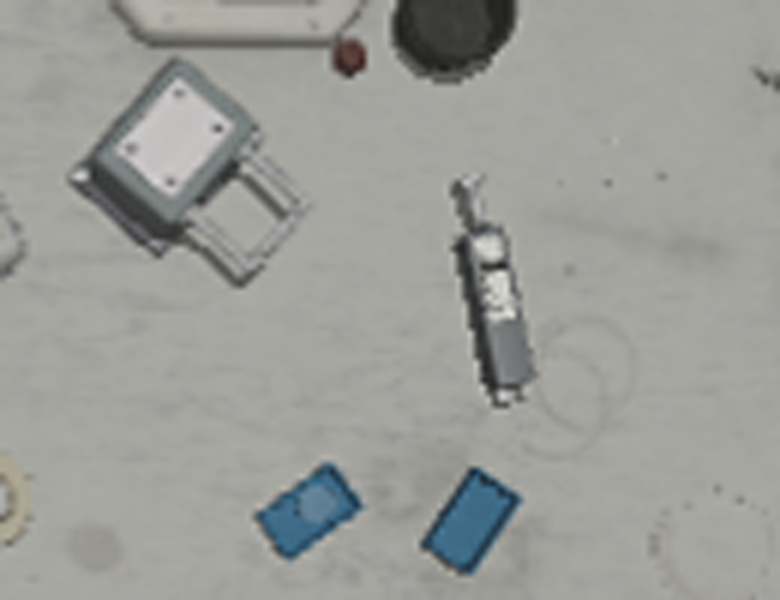

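Side crop: bar ends at about (312,183) and (378,215), gauge case top from (220,430) to (374,394), hook at (425,395). Top crop: bar ends at about (240,275) and (300,208), gauge case top from (516,382) to (489,232), hook at (467,187).

```bash
cat >> h.py <<'E'
def S(p): return (np.array(p,float)+.5)/4-.5+[255,215]
def T(p): return (np.array(p,float)+.5)/6-.5+[340,155]
def tri(ps,pt):
    (c1,d1),(c2,d2)=ray('side',ps),ray('top',pt); out=[]
    for a,b in zip(d1,d2):
        l=np.linalg.lstsq(np.c_[a,-b],c2-c1,rcond=None)[0]; p,q=c1+a*l[0],c2+b*l[1]; out.append([*(p+q)/2,np.linalg.norm(p-q)])
    return np.array(out)
E
python3 - <<'E'
from h import *
np.set_printoptions(precision=4,suppress=True)
print('bar tri',tri(S([[313,182],[378,213]]),T([[240,275],[300,208]])))
print('bar side z.06',onz('side',S([[313,182],[378,213]]),.062),'top',onz('top',T([[240,275],[300,208]]),.062))
print('arms roots top',onz('top',T([[187,222],[247,157]]),.062))
t=T([[502,389],[531,377],[475,237],[502,228]]);s=S([[219,415],[221,446],[368,378],[380,410]])
# top: rearL(+y) ,rearR, frontL, frontR
print('gauge top',onz('top',t,.034)); print('gauge side',onz('side',s,.034))
print('hook',onz('side',S([[427,380]]),.031),onz('top',T([[467,182]]),.031))
print('eye',onz('side',S([[212,462]]),.01),onz('top',T([[506,402]]),.01))
print('clamp top', onz('top',T([[176,60],[258,125],[175,218],[92,155]]),.08))
print('clamp side', onz('side',S([[390,62],[345,105],[438,160],[484,108]]),.08))
print('tray side',onz('side',S([[95,285],[85,418]]),.02),'top',onz('top',T([[310,510],[470,520]]),.02))
E
```

```text
bar tri [[ 0.5283 -0.2534  0.0549  0.0054]
 [ 0.5678 -0.2905  0.0628  0.0047]]
bar side z.06 [[ 0.5302 -0.2593  0.062 ]
 [ 0.5703 -0.2898  0.062 ]] top [[ 0.5251 -0.2522  0.062 ]
 [ 0.5656 -0.2905  0.062 ]]
arms roots top [[ 0.5582 -0.2207  0.062 ]
 [ 0.5976 -0.2588  0.062 ]]
gauge top [[ 0.4528 -0.4182  0.034 ]
 [ 0.4599 -0.4368  0.034 ]
 [ 0.5481 -0.4048  0.034 ]
 [ 0.5535 -0.422   0.034 ]]
gauge side [[ 0.4549 -0.4142  0.034 ]
 [ 0.4546 -0.4353  0.034 ]
 [ 0.5495 -0.3966  0.034 ]
 [ 0.5536 -0.4197  0.034 ]]
hook [[ 0.5866 -0.3994  0.031 ]] [[ 0.5832 -0.4017  0.031 ]]
eye [[ 0.4489 -0.4312  0.01  ]] [[ 0.4452 -0.4264  0.01  ]]
clamp top [[ 0.6556 -0.2146  0.08  ]
 [ 0.6149 -0.2634  0.08  ]
 [ 0.5591 -0.2112  0.08  ]
 [ 0.5984 -0.1619  0.08  ]]
clamp side [[ 0.5961 -0.1684  0.08  ]
 [ 0.5584 -0.2072  0.08  ]
 [ 0.6142 -0.263   0.08  ]
 [ 0.6545 -0.2188  0.08  ]]
tray side [[ 0.3791 -0.2997  0.02  ]
 [ 0.3721 -0.3999  0.02  ]] top [[ 0.3802 -0.2979  0.02  ]
 [ 0.3716 -0.3985  0.02  ]]
```

Call:
move_arm:
  moves:
    - [[1, 0.337, -0.0736, 0.1, 0, 0, 0.022], [1, 0.337, -0.0736, 0.1, 0, 0, 0.022], [1, 0.337, -0.0736, 0.1, 0, 0, 0.022], [1, 0.337, -0.0736, 0.1, 0, 0, 0.022], [1, 0.337, -0.0736, 0.1, 0, 0, 0.022]]
  force: 40

```text
clock: 0.6
position: [0.4011, -0.4725, 0.161]
tool_rot: [-3.141, 0.0, 0.174]
force: [0.7, -1.3, 0.7]
grip_width: 0.0855
finger_force: 0.0
```

Call:
move_arm:
  moves:
    - [[1, 0.045, -0.017, 0.02, 0, 0, 0], [1, 0.085, -0.031, 0.03, 0, 0, 0], [1, 0.0966, -0.0355, 0.05, 0, 0, 0], [1, 0.0966, -0.0355, 0.07, 0, 0, 0], [1, 0.0966, -0.0355, 0.09, 0, 0, 0]]

```text
clock: 1.1
position: [0.4891, -0.4213, 0.0705]
tool_rot: [-3.141, 0.0, 0.176]
force: [-0.6, -0.7, -0.0]
grip_width: 0.0852
finger_force: 0.0
```

Run:
```python
from h import *
a=snap('side','s1.png')[240:370,270:420];b=snap('top','t1.png')[155:255,360:470]
a=cv2.resize(a,(600,520),interpolation=cv2.INTER_CUBIC);b=cv2.resize(b,(200,182))
cv2.imwrite('pics/s1c.png',np.hstack([a,np.vstack([b,np.zeros((338,200,3),np.uint8)])]))
print(bot.observe()['position'],bot.observe()['tool_rot'])
```

```text
[ 0.48750644 -0.42080455  0.0690028 ] [-3.13831103e+00  3.04353022e-03  1.74980130e-01]
```

View pics/s1c.png

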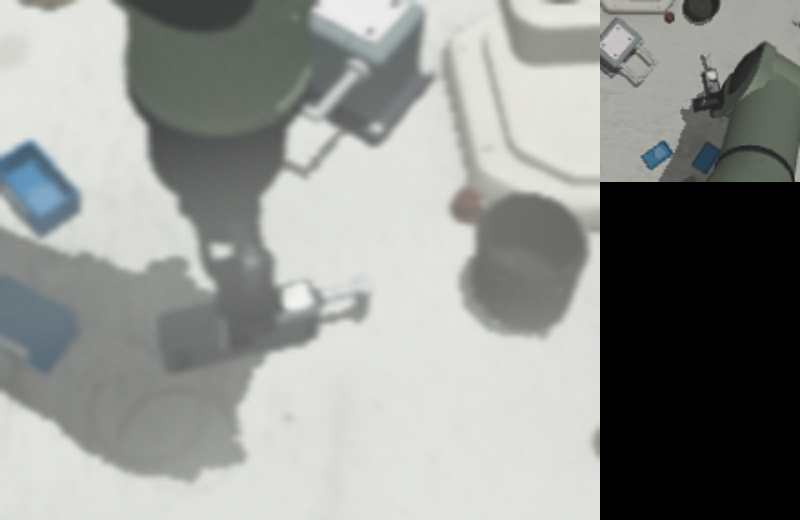

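The picture shows the fingers straddling the case just behind the scale (crop ~(245,300)), as intended. Next I descend and grip.

Call:
move_arm:
  moves:
    - [[1, 0, 0, 0.035, 0, 0, 0], [1, 0, 0, 0.055, 0, 0, 0], [1, 0, 0, 0.066, 0, 0, 0], [0, 0, 0, 0.066, 0, 0, 0], [0, 0, 0, 0.066, 0, 0, 0]]
  force: 50

```text
clock: 1.7
position: [0.4891, -0.4225, 0.0068]
tool_rot: [3.141, -0.001, 0.174]
force: [0.7, -0.6, -0.7]
grip_width: 0.0588
finger_force: 0.0
```

Call:
move_arm:
  moves:
    - [[0, 0, 0, 0, 0, 0, 0], [0, 0, 0, 0, 0, 0, 0], [0, 0, 0, 0, 0, 0, 0], [0, 0, 0, 0, 0, 0, 0], [0, 0, 0, 0, 0, 0, 0]]

```text
clock: 2.2
position: [0.4892, -0.4223, 0.0069]
tool_rot: [3.141, -0.001, 0.175]
force: [-1.4, 1.1, 9.7]
grip_width: 0.025
finger_force: 49.5
```

Call:
move_arm:
  moves:
    - [[0, 0, 0, -0.02, 0, 0, 0], [0, 0, 0, -0.055, 0, 0, 0], [0, 0, 0, -0.09, 0, 0, 0], [0, 0, 0, -0.105, 0, 0, 0], [0, 0, 0, -0.105, 0, 0, 0]]

```text
clock: 2.7
position: [0.4896, -0.4228, 0.113]
tool_rot: [3.139, -0.002, 0.174]
force: [0.6, -0.3, -1.7]
grip_width: 0.0253
finger_force: 49.7
```

Run:
```python
from h import *
a=snap('side','s2.png')[215:345,270:420];b=snap('top','t2.png')[155:255,360:470]
s=bot.observe();p,y=s['position'],s['tool_rot'][2];print(p,s['tool_rot'],s['force'])
# predicted hook top-tip for gauge origin 13 mm ahead of TCP
ex=np.array([np.cos(y),np.sin(y),0])
for f in(.011,.013,.015): print(f,[proj(n,p*[1,1,0]+ex*(f+.084)+[0,0,p[2]-.0068+.031]).round(1) for n in('side','top')])
a=cv2.resize(a,(600,520),interpolation=cv2.INTER_CUBIC);b=cv2.resize(b,(200,182))
cv2.imwrite('pics/s2c.png',np.hstack([a,np.vstack([b,np.zeros((338,200,3),np.uint8)])]))
```

```text
[ 0.48836461 -0.42167954  0.10987427] [-3.14096671e+00  5.44698307e-04  1.74633338e-01] [-1.24701997  0.28337458 -1.57163444]
0.011 [array([[362.9, 286.7]]), array([[425.1, 181.9]])]
0.013 [array([[363.7, 286.5]]), array([[425. , 181.4]])]
0.015 [array([[364.5, 286.3]]), array([[424.9, 180.8]])]
```

View pics/s2c.png

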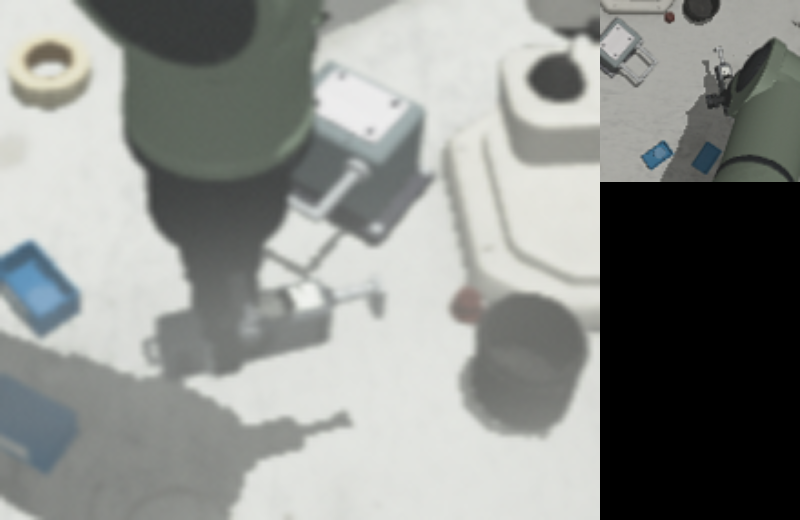

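Call:
move_arm:
  moves:
    - [[0, 0.004, -0.018, 0, 0, 0, -0.02], [0, 0.008, -0.036, 0, 0, 0, -0.04], [0, 0.012, -0.056, 0, 0, 0, -0.06], [0, 0.016, -0.075, 0, 0, 0, -0.08], [0, 0.0196, -0.0901, 0, 0, 0, -0.1]]

```text
clock: 3.3
position: [0.4917, -0.3281, 0.1089]
tool_rot: [-3.139, 0.0, 0.809]
force: [-0.1, -0.1, -2.4]
grip_width: 0.0251
finger_force: 49.5
```

Call:
move_arm:
  moves:
    - [[0, 0, 0, 0, 0, 0, 0], [0, 0, 0, 0, 0, 0, 0]]

```text
clock: 3.5
position: [0.4918, -0.3298, 0.1095]
tool_rot: [-3.14, 0.0, 0.801]
force: [-0.5, -1.2, -2.3]
grip_width: 0.0251
finger_force: 49.6
```

Run:
```python
from h import *
A=snap('side','s3.png');B=snap('top','t3.png')
s=bot.observe();p,y=s['position'],s['tool_rot'][2];print(p,s['tool_rot'],s['force'])
ex=np.array([np.cos(y),np.sin(y),0]);g=p*[1,1,0]+ex*.016+[0,0,p[2]-.0068]
for x,z in((.084,.031),(.084,.004),(.05,.034)): print(x,[proj(n,g+ex*x+[0,0,z]).round(1) for n in('side','top')])
a=cv2.resize(A[220:320,300:400],(480,480),interpolation=cv2.INTER_CUBIC);b=cv2.resize(B[160:220,350:410],(320,320),interpolation=cv2.INTER_CUBIC)
cv2.imwrite('pics/s3c.png',np.hstack([a,np.vstack([b,np.zeros((160,320,3),np.uint8)])]))
```

```text
[ 0.49188222 -0.33053222  0.10989141] [-3.14068388e+00  5.20141456e-04  8.00037435e-01] [ 1.13354976  0.07465961 -2.03578472]
0.084 [array([[345.4, 241. ]]), array([[384. , 188.4]])]
0.084 [array([[345., 248.]]), array([[382.9, 189.2]])]
0.05 [array([[337.6, 247.9]]), array([[391.3, 194.9]])]
```

View pics/s3c.png

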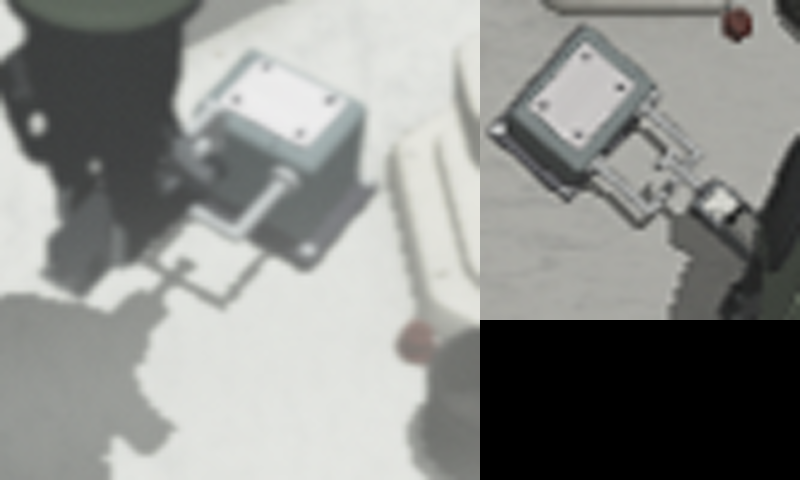

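Top crop: the plate (~(665,160)) lies between bar and block, and the bar (mid ~(670,190)) lies between plate and case. It's lined up, so I lower.

Call:
move_arm:
  moves:
    - [[0, 0, 0, 0.012, 0, 0, 0], [0, 0, 0, 0.024, 0, 0, 0], [0, 0, 0, 0.035, 0, 0, 0], [0, 0, 0, 0.046, 0, 0, 0], [0, 0, 0, 0.0567, 0, 0, 0]]

```text
clock: 4.1
position: [0.4922, -0.3298, 0.0527]
tool_rot: [-3.141, 0.0, 0.803]
force: [0.5, -0.5, -1.8]
grip_width: 0.025
finger_force: 49.7
```

Call:
move_arm:
  moves:
    - [[0, 0, 0, 0, 0, 0, 0], [0, 0, 0, 0, 0, 0, 0]]

```text
clock: 4.3
position: [0.4924, -0.3298, 0.0538]
tool_rot: [-3.141, 0.0, 0.803]
force: [-0.9, 1.3, -1.0]
grip_width: 0.025
finger_force: 49.5
```

```bash
cat >> h.py <<'E'
def pull(n=12):
    # mean along-gauge force/position; each camera call gives a fresh reading
    F=[];P=[]
    for i in range(n):
        bot.grab_frame('side'); s=bot.observe(); F.append(s['force']);P.append(s['position'])
    F=np.array(F);P=np.array(P); u=np.array([.696,.718,0])
    print('clock',s['clock'],'F along %.2f sd %.2f'%((F@u).mean(),(F@u).std()),'F',F.mean(0).round(2),'along %.4f'%(P@u).mean(),'pos',P.mean(0).round(4))
E
python3 - <<'E'
from h import *
pull(10); A=snap('side','s4.png');B=snap('top','t4.png')
a=cv2.resize(A[220:320,300:400],(480,480),interpolation=cv2.INTER_CUBIC);b=cv2.resize(B[160:220,350:410],(320,320),interpolation=cv2.INTER_CUBIC)
cv2.imwrite('pics/s4c.png',np.hstack([a,np.vstack([b,np.zeros((160,320,3),np.uint8)])]))
E
```

```text
clock 4.8 F along -0.22 sd 0.51 F [-0.04 -0.27 -1.88] along 0.1059 pos [ 0.4926 -0.33    0.0543]
```

View pics/s4c.png

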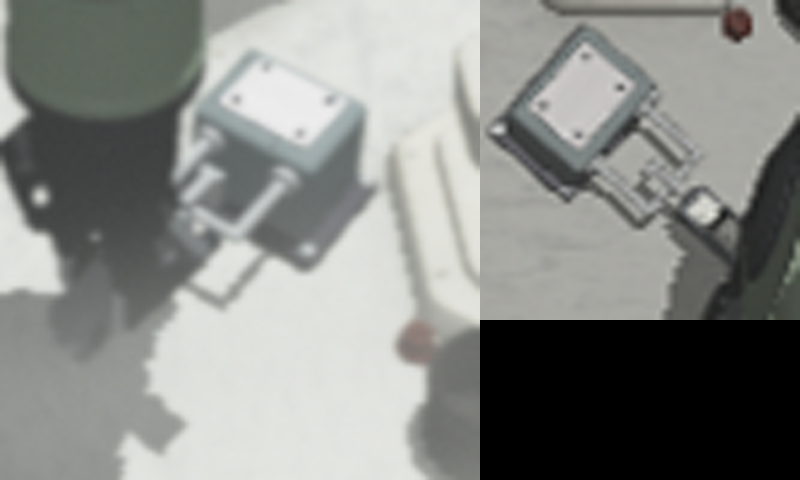

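The plate sits inside the bow and the rod lies across the bar. Now I pull in steps.

Call:
move_arm:
  moves:
    - [[0, -0.004, 0, 0, 0, 0, 0], [0, -0.008, 0, 0, 0, 0, 0], [0, -0.012, 0, 0, 0, 0, 0], [0, -0.014, 0, 0, 0, 0, 0], [0, -0.014, 0, 0, 0, 0, 0]]

```text
clock: 5.4
position: [0.4824, -0.3403, 0.054]
tool_rot: [3.142, -0.0, 0.802]
force: [1.3, 0.7, -2.1]
grip_width: 0.0255
finger_force: 49.5
```

```bash
python3 -c "
from h import *
pull(8)"
```

```text
clock 5.8 F along 0.42 sd 0.51 F [ 0.4   0.19 -1.74] along 0.0919 pos [ 0.4827 -0.3399  0.054 ]
```

Call:
move_arm:
  moves:
    - [[0, -0.002, 0, 0, 0, 0, 0], [0, -0.004, 0, 0, 0, 0, 0], [0, -0.006, 0, 0, 0, 0, 0], [0, -0.006, 0, 0, 0, 0, 0]]

```text
clock: 6.2
position: [0.4782, -0.3446, 0.054]
tool_rot: [3.142, 0.0, 0.802]
force: [2.4, 0.7, -1.8]
grip_width: 0.0255
finger_force: 49.5
```

```bash
python3 -c "
from h import *
pull(8)"
```

```text
clock 6.6 F along 0.91 sd 0.63 F [ 0.74  0.55 -2.28] along 0.0858 pos [ 0.4785 -0.3443  0.054 ]
```

Call:
move_arm:
  moves:
    - [[0, -0.002, 0, 0, 0, 0, 0], [0, -0.004, 0, 0, 0, 0, 0], [0, -0.006, 0, 0, 0, 0, 0], [0, -0.006, 0, 0, 0, 0, 0]]

```text
clock: 7.0
position: [0.474, -0.3489, 0.054]
tool_rot: [-3.142, 0.0, 0.802]
force: [0.8, 0.2, -2.0]
grip_width: 0.025
finger_force: 49.5
```

```bash
python3 -c "
from h import *
pull(8)"
```

```text
clock 7.4 F along 0.95 sd 0.58 F [ 1.19  0.17 -1.66] along 0.0798 pos [ 0.4743 -0.3486  0.054 ]
```

Call:
move_arm:
  moves:
    - [[0, -0.002, 0, 0, 0, 0, 0], [0, -0.004, 0, 0, 0, 0, 0], [0, -0.006, 0, 0, 0, 0, 0], [0, -0.006, 0, 0, 0, 0, 0]]

```text
clock: 7.8
position: [0.47, -0.3531, 0.054]
tool_rot: [3.142, -0.0, 0.802]
force: [1.3, 1.5, -1.9]
grip_width: 0.0253
finger_force: 49.5
```

```bash
python3 -c "
from h import *
pull(10)"
```

```text
clock 8.3 F along 2.55 sd 0.35 F [ 2.21  1.41 -1.94] along 0.0739 pos [ 0.4702 -0.3529  0.054 ]
```

Call:
move_arm:
  moves:
    - [[0, -0.002, 0, 0, 0, 0, 0], [0, -0.004, 0, 0, 0, 0, 0], [0, -0.006, 0, 0, 0, 0, 0], [0, -0.006, 0, 0, 0, 0, 0]]

```text
clock: 8.7
position: [0.4658, -0.3574, 0.054]
tool_rot: [3.142, -0.0, 0.802]
force: [3.2, 2.2, -3.0]
grip_width: 0.0254
finger_force: 49.4
```

```bash
python3 -c "
from h import *
pull(10)"
```

```text
clock 9.2 F along 3.58 sd 0.38 F [ 3.35  1.74 -1.74] along 0.0679 pos [ 0.466  -0.3572  0.054 ]
```

Call:
move_arm:
  moves:
    - [[0, -0.002, 0, 0, 0, 0, 0], [0, -0.004, 0, 0, 0, 0, 0], [0, -0.006, 0, 0, 0, 0, 0], [0, -0.006, 0, 0, 0, 0, 0]]

```text
clock: 9.6
position: [0.4616, -0.3618, 0.054]
tool_rot: [3.142, -0.0, 0.802]
force: [4.9, 2.8, -1.8]
grip_width: 0.025
finger_force: 49.3
```

```bash
python3 -c "
from h import *
pull(10)"
```

```text
clock 10.1 F along 5.50 sd 0.57 F [ 4.62  3.19 -2.54] along 0.0619 pos [ 0.4619 -0.3615  0.054 ]
```

Call:
move_arm:
  moves:
    - [[0, -0.002, 0, 0, 0, 0, 0], [0, -0.004, 0, 0, 0, 0, 0], [0, -0.006, 0, 0, 0, 0, 0], [0, -0.007, 0, 0, 0, 0, 0]]

```text
clock: 10.5
position: [0.4571, -0.3665, 0.054]
tool_rot: [3.141, -0.0, 0.803]
force: [5.7, 4.4, -2.9]
grip_width: 0.0254
finger_force: 49.2
```

Run:
```python
from h import *
pull(18); B=snap('top','t5.png');A=snap('side','s5.png')
s=bot.observe();p,y=s['position'],s['tool_rot'][2];ex=np.array([np.cos(y),np.sin(y),0]);g=p*[1,1,0]+ex*.016+[0,0,p[2]-.0073]
print(proj('top',[g+ex*x+[0,0,.034] for x in(0,.025,.035,.05)]).round(1).tolist(),proj('top',g+ex*.109+[0,0,.031]).round(1))
b=cv2.resize(B[165:215,355:415],(720,600),interpolation=cv2.INTER_CUBIC);cv2.imwrite('pics/t5c.png',b)
```

```text
clock 11.4 F along 6.81 sd 0.46 F [ 5.89  3.77 -2.68] along 0.0552 pos [ 0.4573 -0.3663  0.054 ]
[[408.9, 215.1], [403.8, 210.4], [401.8, 208.5], [398.8, 205.7]] [[386.6 194.7]]
```

View pics/t5c.png

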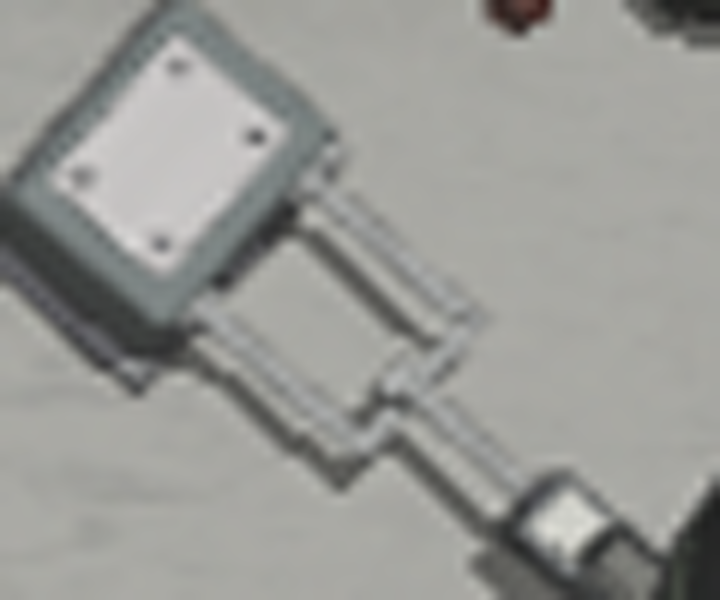

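The bow is drawn out, and the plate bears on the bar at crop (400,385). The dark mark and index region is near (595,545), which agrees with the force fit of about 24 mm. I'll nudge it 1 mm and hold.

Call:
move_arm:
  moves:
    - [[0, -0.0005, 0, 0, 0, 0, 0], [0, -0.001, 0, 0, 0, 0, 0], [0, -0.001, 0, 0, 0, 0, 0]]

```text
clock: 11.8
position: [0.4565, -0.367, 0.054]
tool_rot: [3.141, -0.001, 0.803]
force: [6.0, 5.0, -2.8]
grip_width: 0.0249
finger_force: 49.2
```

```bash
python3 -c "
from h import *
pull(40)"
```

```text
clock 13.8 F along 7.38 sd 0.57 F [ 6.28  4.18 -2.74] along 0.0543 pos [ 0.4566 -0.367   0.054 ]
```

Call:
move_arm:
  moves:
    - [[0, 0.001, 0, 0, 0, 0, 0], [0, 0.003, 0, 0, 0, 0, 0], [0, 0.005, 0, 0, 0, 0, 0], [0, 0.007, 0, 0, 0, 0, 0], [0, 0.009, 0, 0, 0, 0, 0]]

```text
clock: 14.3
position: [0.4626, -0.3607, 0.054]
tool_rot: [3.142, -0.0, 0.803]
force: [4.0, 3.2, -2.4]
grip_width: 0.0254
finger_force: 49.3
```

Call:
move_arm:
  moves:
    - [[0, 0.002, 0, 0, 0, 0, 0], [0, 0.004, 0, 0, 0, 0, 0], [0, 0.006, 0, 0, 0, 0, 0], [0, 0.008, 0, 0, 0, 0, 0], [0, 0.01, 0, 0, 0, 0, 0]]

```text
clock: 14.8
position: [0.4694, -0.3536, 0.054]
tool_rot: [-3.141, 0.0, 0.803]
force: [2.9, 0.9, -1.8]
grip_width: 0.0255
finger_force: 49.5
```

Call:
move_arm:
  moves:
    - [[0, 0.0015, 0, 0, 0, 0, 0], [0, 0.003, 0, 0, 0, 0, 0], [0, 0.0045, 0, 0, 0, 0, 0], [0, 0.006, 0, 0, 0, 0, 0], [0, 0.0075, 0, 0, 0, 0, 0]]

```text
clock: 15.3
position: [0.4744, -0.3483, 0.0539]
tool_rot: [-3.141, 0.0, 0.803]
force: [-0.5, -0.8, -2.4]
grip_width: 0.0249
finger_force: 49.6
```

Call:
move_arm:
  moves:
    - [[0, 0.002, 0, 0, 0, 0, 0], [0, 0.004, 0, 0, 0, 0, 0], [0, 0.006, 0, 0, 0, 0, 0], [0, 0.008, 0, 0, 0, 0, 0], [0, 0.008, 0, 0, 0, 0, 0]]

```text
clock: 15.8
position: [0.4805, -0.3422, 0.054]
tool_rot: [-3.142, -0.0, 0.803]
force: [0.4, -0.0, -2.4]
grip_width: 0.0254
finger_force: 49.6
```

```bash
python3 -c "
from h import *
pull(10)"
```

```text
clock 16.3 F along 0.09 sd 0.47 F [ 0.19 -0.05 -1.76] along 0.0883 pos [ 0.4802 -0.3425  0.054 ]
```

Unloaded, with the bar mid-gap. Lifting off.

Call:
move_arm:
  moves:
    - [[0, 0, 0, -0.01, 0, 0, 0], [0, 0, 0, -0.025, 0, 0, 0], [0, 0, 0, -0.04, 0, 0, 0], [0, 0, 0, -0.055, 0, 0, 0], [0, 0, 0, -0.065, 0, 0, 0]]

```text
clock: 16.8
position: [0.4806, -0.3428, 0.1212]
tool_rot: [3.14, -0.0, 0.803]
force: [-0.8, 0.1, -1.7]
grip_width: 0.0252
finger_force: 49.5
```

Run:
```python
from h import *
pull(2);A=snap('side','s6.png');B=snap('top','t6.png')
a=cv2.resize(A[220:320,300:400],(480,480),interpolation=cv2.INTER_CUBIC);b=cv2.resize(B[160:220,350:410],(320,320),interpolation=cv2.INTER_CUBIC)
cv2.imwrite('pics/s6c.png',np.hstack([a,np.vstack([b,np.zeros((160,320,3),np.uint8)])]))
```

```text
clock 16.9 F along 0.44 sd 0.24 F [ 0.95 -0.3  -0.49] along 0.0885 pos [ 0.481  -0.343   0.1215]
```

View pics/s6c.png

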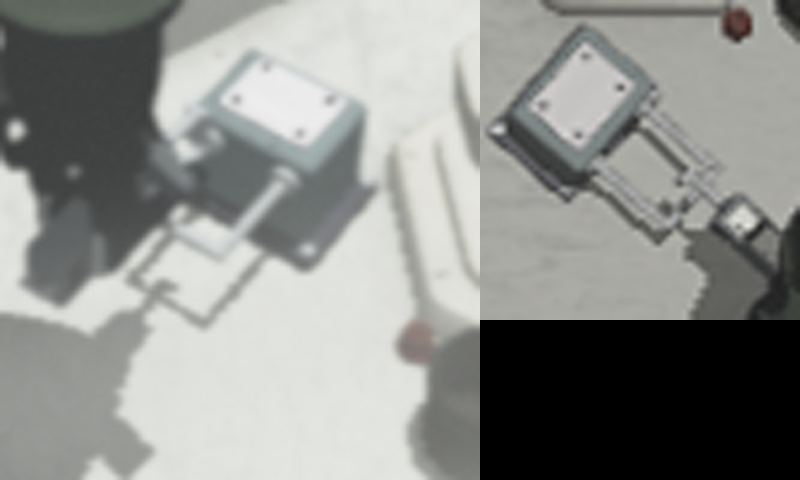

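The bow stays drawn out and the hook is clear above it. Next, back to the open area.

Call:
move_arm:
  moves:
    - [[0, -0.02, 0.014, 0, 0, 0, 0.02], [0, -0.035, 0.03, 0, 0, 0, 0.04], [0, -0.045, 0.045, 0, 0, 0, 0.06], [0, -0.055, 0.06, 0, 0, 0, 0.08], [0, -0.062, 0.071, 0, 0, 0, 0.1]]

```text
clock: 17.5
position: [0.4878, -0.4373, 0.118]
tool_rot: [-3.141, 0.001, 0.169]
force: [0.3, 0.2, -2.0]
grip_width: 0.0253
finger_force: 49.7
```

Call:
move_arm:
  moves:
    - [[0, 0, 0, 0.025, 0, 0, 0], [0, 0, 0, 0.055, 0, 0, 0], [0, 0, 0, 0.08, 0, 0, 0], [0, 0, 0, 0.095, 0, 0, 0], [0, 0, 0, 0.105, 0, 0, 0]]

```text
clock: 18.0
position: [0.4877, -0.4359, 0.0124]
tool_rot: [-3.14, 0.001, 0.175]
force: [-0.3, -0.6, -1.5]
grip_width: 0.0251
finger_force: 49.6
```

Call:
move_arm:
  moves:
    - [[0, 0, 0, 0, 0, 0, 0], [0, 0, 0, 0, 0, 0, 0]]

```text
clock: 18.2
position: [0.4885, -0.4367, 0.0147]
tool_rot: [3.141, -0.0, 0.174]
force: [0.9, -1.0, -1.7]
grip_width: 0.0255
finger_force: 49.6
```

Underside about 7 mm up. I creep down, watching the vertical force.

Call:
move_arm:
  moves:
    - [[0, 0, 0, 0.002, 0, 0, 0], [0, 0, 0, 0.004, 0, 0, 0], [0, 0, 0, 0.005, 0, 0, 0], [0, 0, 0, 0.0055, 0, 0, 0], [0, 0, 0, 0.0055, 0, 0, 0]]

```text
clock: 18.7
position: [0.4882, -0.4364, 0.0085]
tool_rot: [-3.142, -0.0, 0.175]
force: [0.4, -0.7, -2.4]
grip_width: 0.0251
finger_force: 49.6
```

Call:
move_arm:
  moves:
    - [[0, 0, 0, 0.0005, 0, 0, 0], [0, 0, 0, 0.001, 0, 0, 0], [0, 0, 0, 0.001, 0, 0, 0]]

```text
clock: 19.0
position: [0.4882, -0.4364, 0.0074]
tool_rot: [-3.142, 0.0, 0.175]
force: [-1.0, -0.5, -2.3]
grip_width: 0.0255
finger_force: 49.6
```

Call:
move_arm:
  moves:
    - [[0, 0, 0, 0.0005, 0, 0, 0], [0, 0, 0, 0.001, 0, 0, 0], [0, 0, 0, 0.001, 0, 0, 0]]

```text
clock: 19.3
position: [0.4883, -0.4364, 0.0069]
tool_rot: [3.142, -0.0, 0.174]
force: [-3.1, 1.7, 6.3]
grip_width: 0.0251
finger_force: 50.7
```

Touching down at +6 N. Release gently, then rise.

Call:
move_arm:
  moves:
    - [[0.4, 0, 0, 0, 0, 0, 0], [0.6, 0, 0, 0, 0, 0, 0], [1, 0, 0, 0, 0, 0, 0], [1, 0, 0, 0, 0, 0, 0], [1, 0, 0, 0, 0, 0, 0]]

```text
clock: 19.8
position: [0.4883, -0.4364, 0.0065]
tool_rot: [-3.142, -0.0, 0.175]
force: [0.6, -0.1, -0.9]
grip_width: 0.0854
finger_force: 0.0
```

Call:
move_arm:
  moves:
    - [[1, 0, 0, 0, 0, 0, 0], [1, 0, 0, -0.02, 0, 0, 0], [1, 0, 0, -0.05, 0, 0, 0], [1, 0, 0, -0.09, 0, 0, 0], [1, 0, 0, -0.13, 0, 0, 0]]

```text
clock: 20.3
position: [0.4879, -0.4362, 0.1377]
tool_rot: [-3.141, 0.0, 0.175]
force: [0.5, -0.3, 0.8]
grip_width: 0.0855
finger_force: 0.0
```

Call:
move_arm:
  moves:
    - [[1, -0.03, 0, -0.03, 0, 0, 0], [1, -0.07, 0, -0.04, 0, 0, 0], [1, -0.11, 0.02, -0.05, 0, 0, 0], [1, -0.14, 0.04, -0.05, 0, 0, 0], [1, -0.14, 0.04, -0.05, 0, 0, 0]]

```text
clock: 20.8
position: [0.3525, -0.5039, 0.1871]
tool_rot: [3.139, 0.002, 0.168]
force: [0.2, -0.7, -0.3]
grip_width: 0.0851
finger_force: 0.0
```

Run:
```python
from h import *
A=snap('side','s7.png');B=snap('top','t7.png')
a=cv2.resize(A[215:345,255:425],(520,398),interpolation=cv2.INTER_CUBIC);b=cv2.resize(B[155:255,340:450],(280,255))
cv2.imwrite('pics/s7c.png',np.hstack([a,np.vstack([b,np.zeros((143,280,3),np.uint8)])]))
```

```text
(no output)
```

View pics/s7c.png

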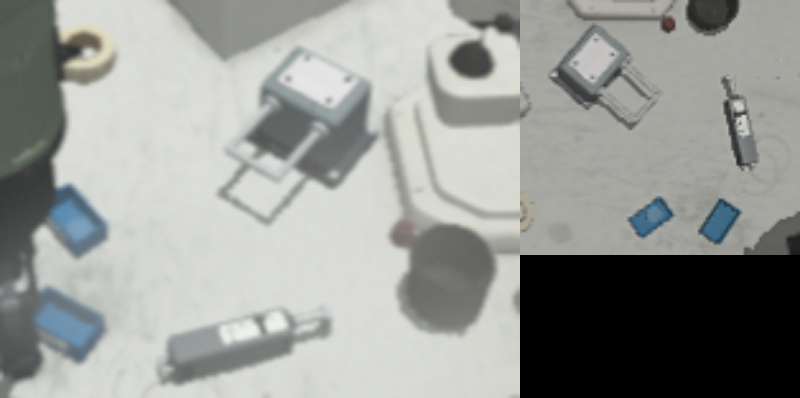

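The gauge lies flat, scale up, at crop (230,340), well clear of the clamp. The bow is drawn out, and the trays and cup haven't moved.

```bash
python3 -c "
from workcell import bot
print(bot.job_done())"
```

```text
the job is handed in; nothing more can be done
None
```

I drew the bow out to its stop, held about 7.4 N for two seconds (index at roughly 25 mm by force, not read directly off the scale), eased off and unhooked, laid the gauge flat and scale up clear of the clamp, and handed the job in at about 21 s.

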